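# Feel and sort the ratchet spring clips

## Robot

A 6-joint arm with a two-finger parallel gripper is mounted at the origin on the work surface. World frame = base frame: x ahead of the robot, y to its left, z up, the work surface at z = 0. Lengths are in mm, angles in rad, forces in N, time in s.
With the tool pointing down it reaches from about 275 to 750 mm from the base axis. Payload 10.2 kg.
Tool frame: the origin (TCP) lies where the fingers leave the gripper's body, on its centre line; the fingertips stand 73 mm ahead of it and the grasp point (between the pads) lies 54 mm ahead of it; z points along the fingers, y is the line along which they close (so a half turn about z gives the same grasp; the last joint's range is limited). The gripper opens to 85 mm and grips with 20 to 120 N. Pads are 22 mm wide; open, the fingers measure 114 mm over their backs; the gripper's body (76 mm by 85 mm) begins 54 mm behind the grasp point. The pads swing forward as they close: fully open they stand 13 mm farther back than shut.
Start: joints at [1.074, 0.313, 1.498, -0, 1.331, -0.223], TCP at [141.969, 505.447, 303.894] pointing down, gripper open.
Joint ranges: [-2.94, 2.94], [-0.97, 2.17], [0.19, 2.56], [-1.23, 4.37], [0.02, 3.11], [-2.88, 2.88]. Speed limits (rad/s): [2.39, 2.39, 3.01, 3.14, 3.14, 3.14].

## Interface

Orientations are given as a unit quaternion [w, x, y, z].
In Python, from rig import ctrl gives the robot as it stands.
- The arm moves only by the shell command python3 -m creep 'ROWS' [OPENING] [FORCE]. ROWS is JSON, a list that holds one entry, the list of rows, each a list of 6 numbers: the shift along the world's x, y, z in units of 25 mm (1.0 is 25 mm), then the turn, a rotation vector about the world's x, y, z in units of 5 degrees (1.0 is 5 degrees). In form: [[[x, y, z, ax, ay, az], ...]]. A call has 1 to 20 rows; each row is the pose to reach, as a shift and turn from the pose commanded when the call began; what a row does not reach only later rows make up. A row lasts 1/12 s, in which the tool goes at most 41.7 mm and 7.16 degrees, less where a joint would pass 70% of its speed; a pose out of reach is approached as far as the arm can. A call with a gripper value outside its range is refused whole. OPENING is the finger opening in mm, from 0 to 85.4, set as the call begins (- or left out, the last holds). The fingers move at their own pace and stop on an object; FORCE is the grip in N (left out, the last holds). Time passes only in rows, so rows that repeat a pose let the fingers close. It gives the time, the measured TCP pose, the force, the opening and the grip force at its end, in the units of the state.
- ctrl.sense(): the state, without advancing time (a new reading comes with each control period).
- ctrl.capture(name): name is "scene" or "top"; returns a dict with "image" (384x512x3 uint8, red, green, blue), "fx", "fy", "cx", "cy" (pixels), "R" (3x3) and "t" (3): a world point X has camera coordinates R X + t. Camera axes: x right, y down, z forward; pixel columns grow to the right and rows downward; lengths in mm; the calibration is good to about 2 mm. A picture is of the moment at which its call begins. There is no depth.
- ctrl.finish_job(): hands the job in; it is judged then, once.
The state is a dict: "time_s": time; "joints": joint angles; "dq": joint speeds; "tau": joint torques, N m; "eef_pos": TCP position; "ee_rot": TCP orientation; "force": force on the tool from outside, world axes, zero at the start; "wrist_torque": the same for the moment, N m; "grip_width": opening from 0.0 (shut) to 1.0 (fully open); "grip_force": force on a finger pad.
Only numpy, scipy, OpenCV 4.12 (cv2) and the standard library are available. Lean on these libraries where they do the work, as an engineer would, in place of code of your own. Each camera call takes 0.05 s, during which the arm holds its last target. There are 200 camera calls.

## Task

Sort the three orange spring clips: slide each along the board, without lifting it, until its long side lies flush against the blue batten if its jaws are ratcheted shut, or against the yellow batten if its ratchet is off. This cannot be seen, only felt by pressing the clip's thumb pad: ratcheted shut, it does not give; otherwise it sinks and springs back. Leave the pencil and the offcut where they are.

Things in the scene. Friction and masses are not known exactly. Their poses are not given: they have to be found in the camera images.
- clip_1: One of three alike orange spring clips, 130 x 36 x 57 mm, 0.2 to 0.35 kg, loose, lying flat across the board. Origin: centre of underside; x along it to the jaw end (x = +65), handle end x = -65, z up. Lower arm: flat-sided bar 130 x 36, z = 0 to 16; black cheeks to z = 46 at x = 5 to 35. Upper arm hinged at x = 20, z = 38. A ratchet inside, unseen, drawn afresh for each clip, may hold the jaws shut.
- clip_1_pad (a point): Top centre of the black thumb pad (26 x 26 mm) of clip_1, at x = -48, y = 0, z = 54.5 mm in its clip's frame. Pressed down it lifts the jaw. Ratchet off: it sinks 13 mm, resisting with 1 N rising to 3 N, to a hard stop, and springs back. Ratcheted shut: under 5 mm even at 20 N. 6 N is plenty for the test; a clip slides on the board at 1 to 3 N.
- clip_2: One of three alike orange spring clips, 130 x 36 x 57 mm, 0.2 to 0.35 kg, loose, lying flat across the board. Origin: centre of underside; x along it to the jaw end (x = +65), handle end x = -65, z up. Lower arm: flat-sided bar 130 x 36, z = 0 to 16; black cheeks to z = 46 at x = 5 to 35. Upper arm hinged at x = 20, z = 38. A ratchet inside, unseen, drawn afresh for each clip, may hold the jaws shut.
- clip_2_pad (a point): Top centre of the black thumb pad (26 x 26 mm) of clip_2, at x = -48, y = 0, z = 54.5 mm in its clip's frame. Pressed down it lifts the jaw. Ratchet off: it sinks 13 mm, resisting with 1 N rising to 3 N, to a hard stop, and springs back. Ratcheted shut: under 5 mm even at 20 N. 6 N is plenty for the test; a clip slides on the board at 1 to 3 N.
- clip_3: One of three alike orange spring clips, 130 x 36 x 57 mm, 0.2 to 0.35 kg, loose, lying flat across the board. Origin: centre of underside; x along it to the jaw end (x = +65), handle end x = -65, z up. Lower arm: flat-sided bar 130 x 36, z = 0 to 16; black cheeks to z = 46 at x = 5 to 35. Upper arm hinged at x = 20, z = 38. A ratchet inside, unseen, drawn afresh for each clip, may hold the jaws shut.
- clip_3_pad (a point): Top centre of the black thumb pad (26 x 26 mm) of clip_3, at x = -48, y = 0, z = 54.5 mm in its clip's frame. Pressed down it lifts the jaw. Ratchet off: it sinks 13 mm, resisting with 1 N rising to 3 N, to a hard stop, and springs back. Ratcheted shut: under 5 mm even at 20 N. 6 N is plenty for the test; a clip slides on the board at 1 to 3 N.
- board: Fixed plywood board, 270 (x) x 540 (y) x 10 mm thick, on which the clips and battens lie. Origin: centre of its underside, on the bench; its top is 10 mm above the bench. The battens lie along its y, 115 mm either side of its centre in x.
- batten_blue: Fixed blue painted batten, 20 (x) x 520 (y) x 22 mm high, on the board. One batten is at the far edge, the other at the near edge; which is which changes. Origin: centre of its underside; y along it. Centre to centre they are 230 mm apart; a clip lying flush against one has its origin 28 mm from the batten's centre line.
- batten_yellow: Fixed yellow painted batten, 20 (x) x 520 (y) x 22 mm high, on the board. One batten is at the far edge, the other at the near edge; which is which changes. Origin: centre of its underside; y along it. Centre to centre they are 230 mm apart; a clip lying flush against one has its origin 28 mm from the batten's centre line.
- pencil: flat red carpenter's pencil, 116 x 12 x 8 mm, lying on the board between two clips, along the board's x; origin: centre of the underside. Not to be disturbed.
- offcut: dark wood offcut, 45 x 18 x 16 mm, lying on the board between two clips; origin: centre of the underside. Not to be disturbed.
Mind the look-alikes: they are no part of the job. What is shaped like the clip_3 but purple or red is not meant.

How it is judged (in metres and radians):
At the end, for the whole second after the job is handed in: Every clip ratcheted shut lies beside the blue batten and every clip with its ratchet off beside the yellow batten: origin within 38 mm of the batten's centre line (a gap under 10 mm) and within its length, long axis within 0.15 rad of the batten, flat on the board and at rest (((y of pawl1_c0 in the frame of clip_1 above 0 m and x of clip_1 in the frame of batten_blue between -0.038 and 0.038 m and y of clip_1 in the frame of batten_blue between -0.27 and 0.27 m and angle between the x axis of clip_1 and the y axis of batten_blue, either way round below 0.15 rad) or (not (y of pawl1_c0 in the frame of clip_1 above 0 m) and x of clip_1 in the frame of batten_yellow between -0.038 and 0.038 m and y of clip_1 in the frame of batten_yellow between -0.27 and 0.27 m and angle between the x axis of clip_1 and the y axis of batten_yellow, either way round below 0.15 rad)) and angle between each of clip_1, clip_2, clip_3's own z axis and vertical below 0.1 rad and linear speed of each of clip_1, clip_2, clip_3 below 0.02 m/s and ((y of pawl2_c0 in the frame of clip_2 above 0 m and x of clip_2 in the frame of batten_blue between -0.038 and 0.038 m and y of clip_2 in the frame of batten_blue between -0.27 and 0.27 m and angle between the x axis of clip_2 and the y axis of batten_blue, either way round below 0.15 rad) or (not (y of pawl2_c0 in the frame of clip_2 above 0 m) and x of clip_2 in the frame of batten_yellow between -0.038 and 0.038 m and y of clip_2 in the frame of batten_yellow between -0.27 and 0.27 m and angle between the x axis of clip_2 and the y axis of batten_yellow, either way round below 0.15 rad)) and ((y of pawl3_c0 in the frame of clip_3 above 0 m and x of clip_3 in the frame of batten_blue between -0.038 and 0.038 m and y of clip_3 in the frame of batten_blue between -0.27 and 0.27 m and angle between the x axis of clip_3 and the y axis of batten_blue, either way round below 0.15 rad) or (not (y of pawl3_c0 in the frame of clip_3 above 0 m) and x of clip_3 in the frame of batten_yellow between -0.038 and 0.038 m and y of clip_3 in the frame of batten_yellow between -0.27 and 0.27 m and angle between the x axis of clip_3 and the y axis of batten_yellow, either way round below 0.15 rad))); the robot touches nothing.
It fails at once if a clip is lifted off the board or turned over (raised more than 25 mm, or tilted more than 0.5 rad) (height (world z) of any of clip_1, clip_2, clip_3 above 0.035 m or angle between any of clip_1, clip_2, clip_3's own z axis and vertical above 0.5 rad).
It fails at once if the pencil or the offcut is moved by more than 25 mm (distance of any of pencil, offcut from where it was at the start of the episode above 0.025 m).
It also fails if it takes over 66 s, if anything falls off the work surface, if the arm or the gripper's body presses on something with over 40 N, if the wrist force passes 120 N, or if a joint passes its speed limit or range.

## Working session

There is one attempt and no reset: what is moved stays moved. The work goes in short steps, Python scripts to look and compute and a shell command to move; the robot and the scene stay as the last step left them, time stands still between calls to the robot, and variables do not carry over. Pictures are saved under pics/ and viewed, at most 10 in all, crops included, and the job is handed in when it is done.

```bash
mkdir -p pics; python3 - <<'E'
from rig import ctrl
import cv2,pickle
s=ctrl.sense();print({k:s[k] for k in ("time_s","eef_pos","ee_rot","force","grip_width")})
for n in ("top","scene"):
    c=ctrl.capture(n);pickle.dump(c,open(n+".pkl","wb"))
    cv2.imwrite(f"pics/{n}0.png",c["image"][...,::-1])
    print(n,c["fx"],c["cx"],c["cy"],c["R"],c["t"])
E
```

```text
{'time_s': 0.0, 'eef_pos': array([141.87634014, 505.28473672, 303.32750139]), 'ee_rot': array([-2.26146448e-04,  1.36458668e-01,  9.90645544e-01, -6.22641540e-04]), 'force': array([ 0.53343301, -0.1080928 ,  0.41686217]), 'grip_width': 1.0012160287280187}
top 427.90462109017767 257.92007878885823 195.10590622302553 [[-0.02023168 -0.99971901  0.01235263]
 [-0.98334702  0.01766541 -0.18087723]
 [ 0.18060819 -0.01580637 -0.98342811]] [ -11.90433844  510.2695843  1284.83776704]
scene 395.3686153732773 250.16220511637962 194.4369991121126 [[ 0.62054006  0.7840474  -0.0141323 ]
 [ 0.62582856 -0.50601501 -0.59353805]
 [-0.47251312  0.35946974 -0.80468184]] [-301.23786114 -261.29898479 1264.99932871]
```

View pics/top0.png

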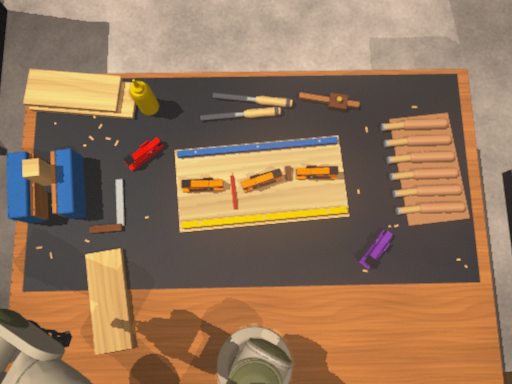

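View pics/scene0.png

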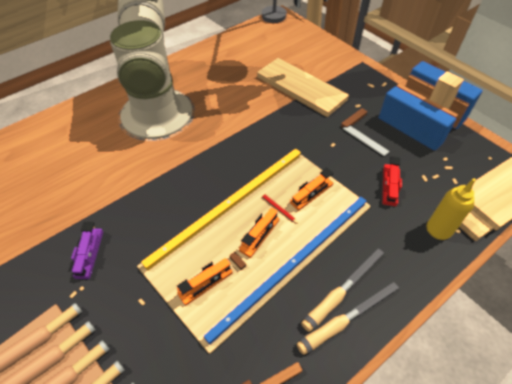

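The top view shows orange clips at about (203,185), (263,180) and (317,173). The red (146,154) and purple (377,249) clips are look-alikes of the wrong colour and lie off the board. The blue batten is far (row ~147) and the yellow is near (row ~218). The pencil is at (235,191) and the offcut at (289,173). I'll enlarge this to confirm and measure.

```bash
cat > h.py <<'E'
import numpy as np,cv2,pickle
def world(c,u,v,z):
    R,t=np.array(c["R"]),np.array(c["t"]); d=R.T@np.array([(u-c["cx"])/c["fx"],(v-c["cy"])/c["fy"],1]); o=-R.T@t
    return o+d*(z-o[2])/d[2]
def pix(c,X):
    p=np.array(c["R"])@np.array(X,float)+np.array(c["t"]); return c["cx"]+c["fx"]*p[0]/p[2],c["cy"]+c["fy"]*p[1]/p[2]
def rect(c,X0,Y0,X1,Y1,z,s=2.0):
    """rectified view at height z: column=(Y1-y)*s, row=(X1-x)*s"""
    src=np.float32([pix(c,p) for p in [(X1,Y1,z),(X1,Y0,z),(X0,Y0,z),(X0,Y1,z)]])
    w,h=int((Y1-Y0)*s),int((X1-X0)*s)
    return cv2.warpPerspective(c["image"],cv2.getPerspectiveTransform(src,np.float32([[0,0],[w,0],[w,h],[0,h]])),(w,h),flags=cv2.INTER_CUBIC)
E
python3 - <<'E'
from h import *
c=pickle.load(open("top.pkl","rb"))
for n,(u,v) in dict(tl=(176,150),tr=(340,137),br=(349,215),bl=(182,231)).items(): print(n,world(c,u,v,10).round())
for n,(u,v) in dict(c1=(203,185),c2=(263,180),c3=(317,173)).items(): print(n,world(c,u,v,26).round())
b=[world(c,u,v,10) for u,v in((176,150),(340,137),(349,215),(182,231))]
m=np.mean(b,0)
X0,X1,Y0,Y1=m[0]-130,m[0]+130,m[1]-250,m[1]+250
X0,X1,Y0,Y1=[round(a) for a in (X0,X1,Y0,Y1)];print(X0,X1,Y0,Y1)
im=rect(c,X0,Y0,X1,Y1,26,1.6)
cv2.imwrite("pics/crop1.png",im[...,::-1])
s=pickle.load(open("scene.pkl","rb"))
cv2.imwrite("pics/crop2.png",cv2.resize(s["image"][150:350,135:375],None,fx=3,fy=3,interpolation=cv2.INTER_CUBIC)[...,::-1])
E
```

```text
tl [671. 241.  10.]
tr [ 706. -296.   10.]
br [ 447. -311.   10.]
bl [406. 219.  10.]
c1 [549. 151.  26.]
c2 [562. -39.  26.]
c3 [ 582. -212.   26.]
428 688 -287 213
```

View pics/crop1.png

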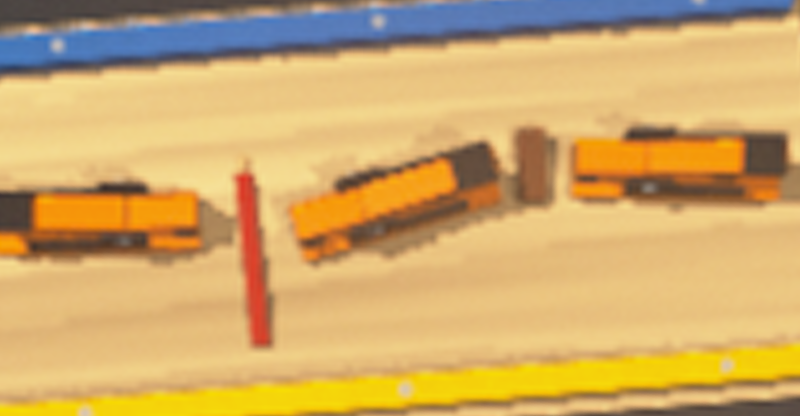

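View pics/crop2.png

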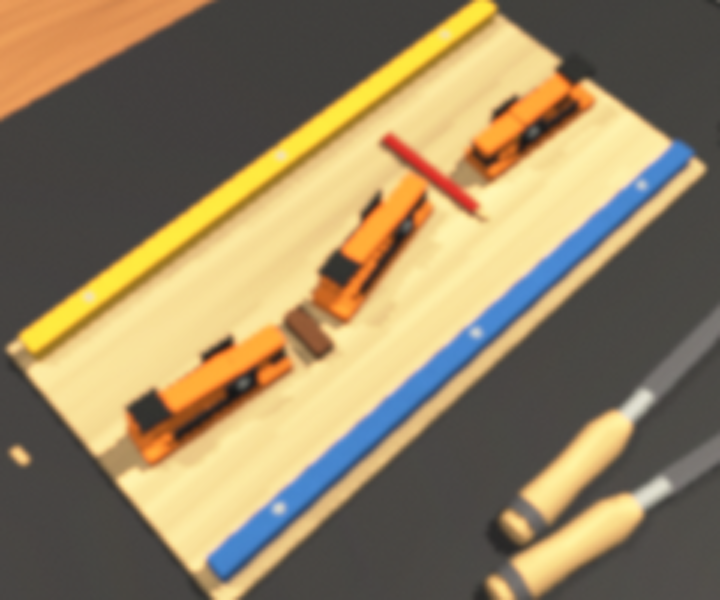

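The crop confirms three orange clips on the board: left (handle pad at left, ~(10,212)), middle (pad (475,165)) and right (pad (766,154)). The pencil lies between left and middle, and the offcut between middle and right. Next I'll turn these into poses and check them with a wireframe overlay.

```bash
cat >> h.py <<'E'
def box(p,b):
    x,y,a=p;x0,x1,w,z0,z1=b
    return [(x+np.cos(a)*u-np.sin(a)*v,y+np.sin(a)*u+np.cos(a)*v,10+z) for z in (z0,z1) for u,v in((x0,-w),(x1,-w),(x1,w),(x0,w))]
def wire(im,c,p,b,off,s,col):
    q=[tuple(int(round((k-o+.5)*s)) for k,o in zip(pix(c,X),off)) for X in box(p,b)]
    for i in range(4):
        for m,n in((i,(i+1)%4),(4+i,4+(i+1)%4),(i,4+i)): cv2.line(im,q[m],q[n],col,1)
LOW=(-65,65,18,0,16);PAD=(-61,-35,13,50,54.5)
E
python3 - <<'E'
from h import *
c=pickle.load(open("top.pkl","rb"))
def cr(col,row,z): return world(c,*pix(c,(688-row/1.6,213-col/1.6,26)),z)
yaw=dict(A=-np.pi/2+.02,B=np.pi/2+.31,C=np.pi/2+.01)
pose={}
for n,(u,v) in dict(A=(10,212),B=(475,165),C=(766,154)).items():
    P=cr(u,v,64.5);a=yaw[n];pose[n]=(P[0]+48*np.cos(a),P[1]+48*np.sin(a),a);print(n,"pad",P.round(1),"pose",np.round(pose[n],2))
nb=[cr(u,v,32) for u,v in((58,45),(377,21))];ny=[cr(u,v,32) for u,v in((85,411),(405,389),(727,366))]
print("blue",np.round(nb,1),"yellow",np.round(ny,1))
pickle.dump(pose,open("pose.pkl","wb"))
im=cv2.resize(c["image"][140:225,175:350],None,fx=4.5,fy=4.5,interpolation=cv2.INTER_CUBIC)[...,::-1].copy()
for p in pose.values(): wire(im,c,p,LOW,(175,140),4.5,(255,0,0));wire(im,c,p,PAD,(175,140),4.5,(0,255,0))
cv2.imwrite("pics/ov.png",im)
E
```

```text
A pad [547.2 200.7  64.5] pose [548.18 152.76  -1.55]
B pad [575.7 -81.5  64.5] pose [561.1  -35.75   1.88]
C pad [ 582.4 -258.1   64.5] pose [ 581.94 -210.08    1.58]
blue [[658.1 175.9  32. ]
 [673.  -22.5  32. ]] yellow [[ 430.4  159.2   32. ]
 [ 444.1  -39.9   32. ]
 [ 458.4 -240.3   32. ]]
```

View pics/ov.png

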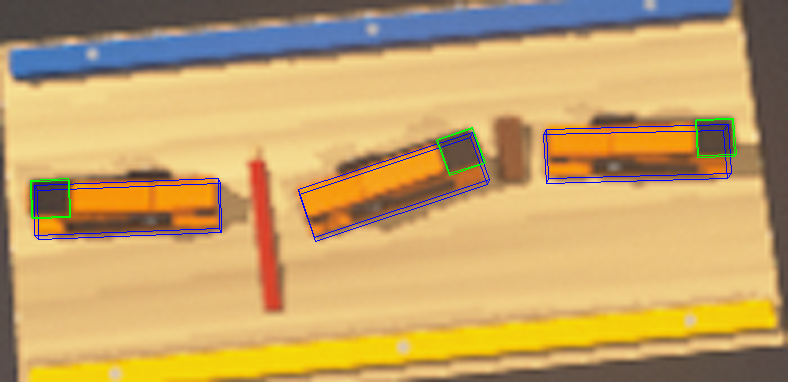

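The overlay agrees to within about 3 mm, with pads near A (545,201), B (573,-82) and C (581,-257). I'll go above pad A with the fingers shut.

```bash
python3 -m creep '[[[16.12,-12.18,-3,0,0,3.94],[16.12,-12.18,-3,0,0,3.94],[16.12,-12.18,-3,0,0,3.94],[16.12,-12.18,-3,0,0,3.94],[16.12,-12.18,-3,0,0,3.94],[16.12,-12.18,-3,0,0,3.94],[16.12,-12.18,-3,0,0,3.94],[16.12,-12.18,-3,0,0,3.94],[16.12,-12.18,-3,0,0,3.94],[16.12,-12.18,-3,0,0,3.94],[16.12,-12.18,-3,0,0,3.94],[16.12,-12.18,-3,0,0,3.94],[16.12,-12.18,-3,0,0,3.94],[16.12,-12.18,-3,0,0,3.94],[16.12,-12.18,-6.2,0,0,3.94],[16.12,-12.18,-6.2,0,0,3.94],[16.12,-12.18,-6.2,0,0,3.94],[16.12,-12.18,-6.2,0,0,3.94],[16.12,-12.18,-6.2,0,0,3.94]]]' 0
```

```text
time_s: 1.68
eef_pos: [545.7, 201.4, 151.1]
ee_rot: [0.001, -0.035, 0.999, 0.0]
force: [-0.1, 0.2, -0.0]
grip_width: 0.002
grip_force: 0.0
```

```bash
python3 -m creep '[[[0,0,-0.2,0,0,0],[0,0,-0.35,0,0,0],[0,0,-0.45,0,0,0],[0,0,-0.5,0,0,0],[0,0,-0.55,0,0,0],[0,0,-0.6,0,0,0],[0,0,-0.6,0,0,0],[0,0,-0.6,0,0,0]]]'
```

```text
time_s: 2.35
eef_pos: [545.1, 201.1, 134.1]
ee_rot: [0.0, -0.035, 0.999, 0.0]
force: [-0.4, 2.0, 2.0]
grip_width: 0.003
grip_force: 1.0
```

```bash
python3 -m creep '[[[0,0,-0.08,0,0,0],[0,0,-0.16,0,0,0],[0,0,-0.2,0,0,0],[0,0,-0.2,0,0,0]]]'
```

```text
time_s: 2.68
eef_pos: [545.1, 201.1, 128.8]
ee_rot: [0.0, -0.035, 0.999, 0.0]
force: [0.2, 3.4, 2.9]
grip_width: 0.002
grip_force: 1.7
```

A sank 8.7 mm at 3 N, so its ratchet is off and it goes to yellow. Next is pad B.

```bash
python3 -m creep '[[[0,0,1.2,0,0,0],[1.12,-11.32,1.2,0,0,0],[1.12,-11.32,1.2,0,0,0],[1.12,-11.32,1.2,0,0,0],[1.12,-11.32,1.2,0,0,0],[1.12,-11.32,1.2,0,0,0],[1.12,-11.32,1.2,0,0,0],[1.12,-11.32,1.2,0,0,0],[1.12,-11.32,1.2,0,0,0],[1.12,-11.32,1.2,0,0,0],[1.12,-11.32,1.2,0,0,0],[1.12,-11.32,0.6,0,0,0],[1.12,-11.32,0.45,0,0,0],[1.12,-11.32,0.35,0,0,0],[1.12,-11.32,0.27,0,0,0],[1.12,-11.32,0.2,0,0,0],[1.12,-11.32,0.2,0,0,0],[1.12,-11.32,0.2,0,0,0]]]'
```

```text
time_s: 4.18
eef_pos: [573.1, -81.9, 134.2]
ee_rot: [0.0, -0.035, 0.999, -0.0]
force: [-0.6, 1.0, 1.9]
grip_width: 0.002
grip_force: 0.6
```

```bash
python3 -m creep '[[[0,0,-0.08,0,0,0],[0,0,-0.16,0,0,0],[0,0,-0.2,0,0,0],[0,0,-0.2,0,0,0]]]'
```

```text
time_s: 4.52
eef_pos: [573.2, -82.5, 129.0]
ee_rot: [0.0, -0.035, 0.999, -0.0]
force: [1.2, -2.7, 3.0]
grip_width: 0.004
grip_force: 1.5
```

B is also off, so it goes to yellow. Next is pad C.

```bash
python3 -m creep '[[[0,0,1.2,0,0,0],[0.32,-7,1.2,0,0,0],[0.32,-7,1.2,0,0,0],[0.32,-7,1.2,0,0,0],[0.32,-7,1.2,0,0,0],[0.32,-7,1.2,0,0,0],[0.32,-7,1.2,0,0,0],[0.32,-7,1.2,0,0,0],[0.32,-7,0.6,0,0,0],[0.32,-7,0.45,0,0,0],[0.32,-7,0.35,0,0,0],[0.32,-7,0.27,0,0,0],[0.32,-7,0.2,0,0,0],[0.32,-7,0.2,0,0,0],[0.32,-7,0.2,0,0,0]]]'
```

```text
time_s: 5.77
eef_pos: [581.2, -256.1, 135.4]
ee_rot: [0.0, -0.035, 0.999, 0.0]
force: [-3.2, 4.3, 9.6]
grip_width: -0.0
grip_force: 4.1
```

C reads 9.6 N at about 2 mm, so it is ratcheted shut and goes to blue. I'll open the fingers and go behind C on its near side.

```bash
python3 -m creep '[[[0,0,1.2,0,0,0],[-1.8,1.88,1.2,0,0,0],[-1.8,1.88,1.2,0,0,0],[-1.8,1.88,1.2,0,0,0],[-1.8,1.88,1.2,0,0,0],[-1.8,1.88,1.2,0,0,0],[-1.8,1.88,1.2,0,0,0],[-1.8,1.88,-0.6,0,0,0],[-1.8,1.88,-1.76,0,0,0],[-1.8,1.88,-1.76,0,0,0],[-1.8,1.88,-1.76,0,0,0],[-1.8,1.88,-1.76,0,0,0]]]' 85
python3 - <<'E'
from rig import ctrl
from h import *
for n in("top","scene"):
    c=ctrl.capture(n);pickle.dump(c,open(n+"1.pkl","wb"))
t=pickle.load(open("top1.pkl","rb"));s=pickle.load(open("scene1.pkl","rb"))
a=cv2.resize(t["image"][130:230,175:350],None,fx=2.28,fy=2.28,interpolation=cv2.INTER_CUBIC)
b=cv2.resize(s["image"][150:350,135:335],None,fx=1.8,fy=1.8,interpolation=cv2.INTER_CUBIC)
im=np.zeros((360,a.shape[1]+b.shape[1],3),np.uint8);im[:a.shape[0],:a.shape[1]]=a;im[:,a.shape[1]:]=b
print(im.shape);cv2.imwrite("pics/v1.png",im[...,::-1])
E
```

```text
time_s: 6.77
eef_pos: [536.9, -210.8, 91.6]
ee_rot: [0.001, -0.035, 0.999, -0.001]
force: [0.0, 0.2, 0.9]
grip_width: 0.997
grip_force: 0.0
(360, 759, 3)
```

View pics/v1.png

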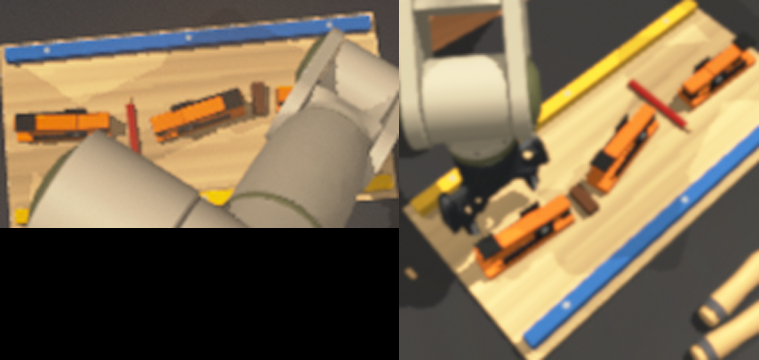

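The gripper stands on C's near side with both fingers clear, and A, B, the pencil and the offcut have not moved. I'll lower gently to find the tip height.

```bash
python3 -m creep '[[[0,0,-0.15,0,0,0],[0,0,-0.25,0,0,0],[0,0,-0.32,0,0,0],[0,0,-0.4,0,0,0],[0,0,-0.4,0,0,0],[0,0,-0.4,0,0,0]]]'
```

```text
time_s: 7.37
eef_pos: [535.9, -210.0, 79.8]
ee_rot: [-0.0, -0.035, 0.999, 0.0]
force: [-0.0, -0.3, 0.5]
grip_width: 0.996
grip_force: 0.0
```

```bash
python3 -m creep '[[[0,0,-0.16,0,0,0],[0.4,0.03,-0.16,0,0,0],[0.7,0.05,-0.16,0,0,0],[1.0,0.07,-0.16,0,0,0],[1.3,0.09,-0.16,0,0,0],[1.6,0.11,-0.16,0,0,0],[1.9,0.13,-0.16,0,0,0],[2.2,0.15,-0.16,0,0,0],[2.5,0.17,-0.16,0,0,0],[2.8,0.19,-0.16,0,0,0],[3.0,0.21,-0.16,0,0,0],[3.2,0.22,-0.16,0,0,0],[3.3,0.23,-0.16,0,0,0],[3.3,0.23,-0.16,0,0,0]]]'
```

```text
time_s: 8.53
eef_pos: [619.0, -204.3, 76.0]
ee_rot: [0.0, -0.035, 0.999, -0.0]
force: [-0.4, -0.7, -0.5]
grip_width: 0.992
grip_force: 0.0
```

```bash
python3 -m creep '[[[0.1,0.01,0,0,0,0],[0.2,0.01,0,0,0,0],[0.28,0.02,0,0,0,0],[0.36,0.03,0,0,0,0],[0.36,0.03,0,0,0,0]]]'; python3 - <<'E'
from rig import ctrl
from h import *
s=ctrl.capture("scene");t=ctrl.capture("top")
a=cv2.resize(t["image"][130:230,270:370],None,fx=3.6,fy=3.6,interpolation=cv2.INTER_CUBIC)
b=cv2.resize(s["image"][190:350,135:335],None,fx=2.25,fy=2.25,interpolation=cv2.INTER_CUBIC)
cv2.imwrite("pics/v2.png",np.hstack([a,b])[...,::-1])
E
```

```text
time_s: 8.95
eef_pos: [627.8, -203.5, 75.9]
ee_rot: [0.0, -0.035, 0.999, -0.0]
force: [-0.3, -0.7, 0.4]
grip_width: 0.995
grip_force: 0.0
```

View pics/v2.png

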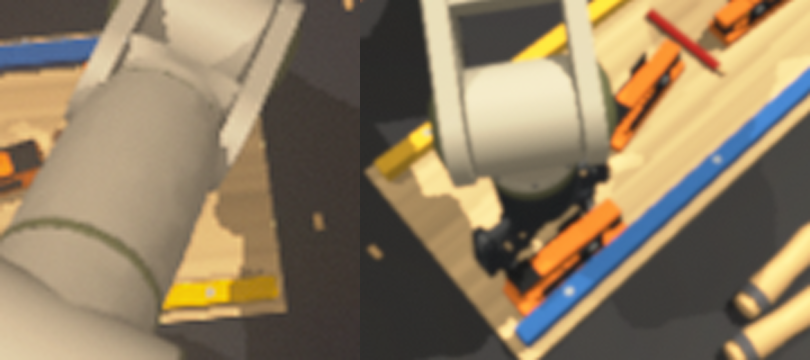

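C is now close to the blue batten and nearly parallel to it. I'll push a few more mm until the force rises.

```bash
python3 -m creep '[[[0.08,0.01,0,0,0,0],[0.16,0.01,0,0,0,0],[0.2,0.01,0,0,0,0],[0.2,0.01,0,0,0,0]]]'
```

```text
time_s: 9.38
eef_pos: [630.6, -203.5, 75.7]
ee_rot: [-0.004, -0.036, 0.999, 0.001]
force: [-16.0, 0.0, 8.6]
grip_width: 0.997
grip_force: 8.3
```

C is flush against blue (16 N contact). Next I'll move to B's far side.

```bash
python3 -m creep '[[[-0.8,0,0,0,0,0],[-1,0,1.2,0,0,0],[-1,0,2.6,0,0,0],[-1,0,2.6,0,0,0],[-0.58,6.85,2.6,0,0,0],[-0.58,6.85,2.6,0,0,0],[-0.58,6.85,2.6,0,0,0],[-0.58,6.85,2.6,0,0,0],[-0.58,6.85,2.6,0,0,0],[-0.58,6.85,2.6,0,0,0],[-0.58,6.85,2.6,0,0,0],[-0.58,6.85,1.2,0,0,0],[-0.58,6.85,0.4,0,0,0],[-0.58,6.85,0,0,0,0],[-0.58,6.85,0,0,0,0],[-0.58,6.85,0,0,0,0]]]'
```

```text
time_s: 10.72
eef_pos: [618.3, -33.2, 76.4]
ee_rot: [0.0, -0.034, 0.999, -0.0]
force: [0.2, -0.2, 0.4]
grip_width: 0.999
grip_force: 0.0
```

```bash
python3 -m creep '[[[-0.25,-0.02,0,0,0,0],[-0.5,-0.03,0,0,0,0],[-0.75,-0.05,0,0,0,0],[-1,-0.07,0,0,0,0],[-1.25,-0.09,0,0,0,0],[-1.5,-0.1,0,0,0,0],[-1.75,-0.12,0,0,0,0],[-2,-0.14,0,0,0,0],[-2.25,-0.16,0,0,0,0],[-2.5,-0.17,0,0,0,0],[-2.75,-0.19,0,0,0,0],[-3,-0.21,0,0,0,0],[-3.25,-0.23,0,0,0,0],[-3.5,-0.25,0,0,0,0],[-3.75,-0.26,0,0,0,0],[-4,-0.28,0,0,0,0],[-4.12,-0.29,0,0,0,0],[-4.12,-0.29,0,0,0,0],[-4.12,-0.29,0,0,0,0]]]'; python3 - <<'E'
from rig import ctrl
from h import *
s=ctrl.capture("scene");t=ctrl.capture("top")
a=cv2.resize(t["image"][130:230,175:350],None,fx=2.4,fy=2.4,interpolation=cv2.INTER_CUBIC)
b=cv2.resize(s["image"][140:340,135:375],None,fx=1.55,fy=1.2,interpolation=cv2.INTER_CUBIC)
cv2.imwrite("pics/v3.png",np.hstack([a,b])[...,::-1])
E
```

```text
time_s: 12.3
eef_pos: [514.3, -39.2, 75.5]
ee_rot: [-0.001, -0.035, 0.999, 0.0]
force: [0.5, -0.6, -0.3]
grip_width: 0.995
grip_force: 0.0
```

View pics/v3.png

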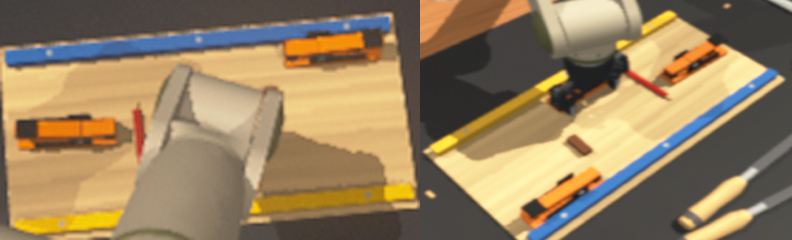

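C lies flush on blue at about (333,48) and B is moving with the gripper towards yellow. The pencil and offcut are untouched. I'll finish B's push.

```bash
python3 -m creep '[[[-0.2,-0.01,0,0,0,0],[-0.35,-0.02,0,0,0,0],[-0.45,-0.03,0,0,0,0],[-0.53,-0.03,0,0,0,0],[-0.6,-0.04,0,0,0,0],[-0.6,-0.04,0,0,0,0]]]'
```

```text
time_s: 12.9
eef_pos: [501.1, -40.1, 76.4]
ee_rot: [0.002, -0.035, 0.999, -0.0]
force: [8.5, 4.3, -2.4]
grip_width: 0.994
grip_force: 4.3
```

```bash
python3 -m creep '[[[-0.1,0,0,0,0,0],[-0.1,0,0,0,0,0],[0.8,0,0,0,0,0],[1,0,1.2,0,0,0],[1,0,2.6,0,0,0],[1,0,2.6,0,0,0],[3.68,7.81,2.6,0,0,0],[3.68,7.81,2.6,0,0,0],[3.68,7.81,2.6,0,0,0],[3.68,7.81,2.6,0,0,0],[3.68,7.81,2.6,0,0,0],[3.68,7.81,2.6,0,0,0],[3.68,7.81,2.6,0,0,0],[3.68,7.81,2.6,0,0,0],[3.68,7.81,1.2,0,0,0],[3.68,7.81,0.4,0,0,0],[3.68,7.81,0,0,0,0],[3.68,7.81,0,0,0,0],[3.68,7.81,0,0,0,0]]]'
```

```text
time_s: 14.48
eef_pos: [592.2, 154.1, 76.5]
ee_rot: [0.0, -0.034, 0.999, -0.0]
force: [1.2, -0.3, 0.4]
grip_width: 0.992
grip_force: 0.0
```

```bash
python3 -m creep '[[[-0.25,-0.02,0,0,0,0],[-0.5,-0.03,0,0,0,0],[-0.75,-0.05,0,0,0,0],[-1,-0.07,0,0,0,0],[-1.25,-0.09,0,0,0,0],[-1.5,-0.1,0,0,0,0],[-1.75,-0.12,0,0,0,0],[-2,-0.14,0,0,0,0],[-2.25,-0.16,0,0,0,0],[-2.5,-0.17,0,0,0,0],[-2.75,-0.19,0,0,0,0],[-3,-0.21,0,0,0,0],[-3.25,-0.23,0,0,0,0],[-3.5,-0.25,0,0,0,0],[-3.6,-0.25,0,0,0,0],[-3.6,-0.25,0,0,0,0]]]'
```

```text
time_s: 15.82
eef_pos: [500.8, 148.7, 75.5]
ee_rot: [-0.001, -0.035, 0.999, -0.0]
force: [0.3, -0.2, 0.4]
grip_width: 0.996
grip_force: 0.0
```

```bash
python3 -m creep '[[[-0.15,-0.01,0,0,0,0],[-0.3,-0.02,0,0,0,0],[-0.4,-0.02,0,0,0,0],[-0.5,-0.03,0,0,0,0],[-0.57,-0.03,0,0,0,0],[-0.57,-0.03,0,0,0,0]]]'
```

```text
time_s: 16.32
eef_pos: [487.3, 148.0, 75.8]
ee_rot: [-0.0, -0.035, 0.999, -0.0]
force: [0.4, -0.4, 0.6]
grip_width: 0.995
grip_force: 0.0
```

```bash
python3 -m creep '[[[-0.08,0,0,0,0,0],[-0.16,0,0,0,0,0],[-0.2,0,0,0,0,0],[-0.2,0,0,0,0,0]]]'
```

```text
time_s: 16.65
eef_pos: [486.2, 147.9, 77.3]
ee_rot: [0.006, -0.035, 0.999, 0.0]
force: [17.5, 1.5, -4.1]
grip_width: 0.992
grip_force: 8.2
```

A is flush against yellow (17.5 N). I'll back off clear and check.

```bash
python3 -m creep '[[[0.8,0,0,0,0,0],[1.2,0,1.2,0,0,0],[1.2,0,4,0,0,0],[1.2,0,6,0,0,0],[1.2,0,8,0,0,0],[-4,12,9,0,0,0],[-4,12,9,0,0,0],[-4,12,9,0,0,0],[-4,12,9,0,0,0],[-4,12,9,0,0,0],[-4,12,9,0,0,0],[-4,12,9,0,0,0],[-4,12,9,0,0,0],[-4,12,9,0,0,0],[-4,12,9,0,0,0],[-4,12,9,0,0,0],[-4,12,9,0,0,0],[-4,12,9,0,0,0]]]'; python3 - <<'E'
from rig import ctrl
from h import *
t=ctrl.capture("top");s=ctrl.capture("scene")
a=cv2.resize(t["image"][130:235,170:355],None,fx=4.2,fy=4.2,interpolation=cv2.INTER_CUBIC)
cv2.imwrite("pics/v4.png",a[...,::-1])
E
```

```text
time_s: 18.15
eef_pos: [383.4, 446.8, 300.6]
ee_rot: [-0.0, -0.034, 0.999, -0.0]
force: [-1.1, -0.7, 0.3]
grip_width: 0.994
grip_force: 0.0
```

View pics/v4.png

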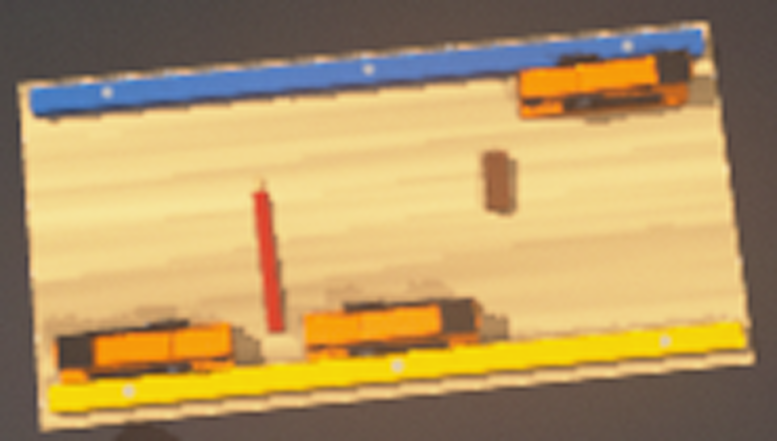

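All three are flush and parallel: C against blue (605,83), A (145,350) and B (392,328) against yellow. The pencil and offcut have not moved. I'll hand it in.

```bash
python3 -c "
from rig import ctrl
print(ctrl.finish_job())"
```

```text
the job is handed in; nothing more can be done
None
```

I slid the right-hand clip, ratcheted shut, flush to the blue batten and the left and middle clips, ratchets off, flush to the yellow; the pencil and offcut look unmoved, and I handed the job in at about 18 s (no verdict was shown).

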